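# Clear the balance and put the bone on to weigh

## Robot

A 7-joint arm with a two-finger parallel gripper is mounted at the origin on the work surface. World frame = base frame: x ahead of the robot, y to its left, z up, the work surface at z = 0. Lengths are in m, angles in rad, forces in N, time in s.
With the tool pointing down it reaches from about 0.4 to 0.85 m from the base axis. Payload 10.4 kg.
Tool frame: the origin (TCP) lies midway between the tips of the shut fingers; the grasp point (between the pads) lies 19 mm behind it (r.grasp_offset is the distance from the TCP to the grasp point, in m); x points along the fingers, y is the direction in which the jaws open and shut, and the axes are right-handed (so a half turn about x gives the same grasp; the last joint's range is limited). The gripper opens to 87 mm and grips with 3 to 60 N. Pads are 19 mm wide; open, the fingers measure 117 mm over their backs; the gripper's body (75 mm by 190 mm) begins 51 mm behind the grasp point.
Start: joints at [-1.225, 0.332, -0.065, 1.46, 0.022, 1.35, -0.088], TCP at [0.225, 0.583, 0.223] pointing down, gripper open.
Joint ranges: [-2.6, 2.6], [-0.5, 2.12], [-1.47, 1.34], [0.16, 2.42], [-1.27, 4.41], [0.06, 2.06], [-2.6, 2.6]. Speed limits (rad/s): [2.22, 2.22, 2.79, 2.79, 3.14, 3.14, 3.14].

## Interface

Orientations are given as a unit quaternion [x, y, z, w].
In Python, from bench import r, vision, close_job gives the robot as it stands. The module is installed in compiled form; this text tells all that it offers.
- The arm moves only by the shell command python3 -m pendant 'ROWS' [OPENING] [FORCE]. ROWS is text: rows parted by semicolons, each of 6 numbers parted by spaces: the shift along the tool's x, y, z in units of 0.25 m (1.0 is 0.25 m), then the turn, a rotation vector about the tool's x, y, z in units of 1.5 rad (1.0 is 1.5 rad). A call has 1 to 8 rows; each row is the pose to reach, as a shift and turn from the pose commanded when the call began, along the tool's axes at that moment; what a row does not reach only later rows make up. A row lasts 1/10 s, in which the tool goes at most 50 mm and 8.59 degrees, less where a joint would pass 70% of its speed; a pose out of reach is approached as far as the arm can. A call with a number of a shift or a turn outside -1 to 1 is refused whole. A call with a gripper value outside its range is refused whole. OPENING is the gripper command: -1 is shut, 1 is fully open, values between are in proportion, set as the call begins (- or left out, the last holds). The fingers move at their own pace and stop on an object; FORCE is the grip in N (left out, the last holds). Time passes only in rows, so rows that repeat a pose let the fingers close. It gives the time, the measured TCP pose, the force and the opening at its end, in the units of the state.
- r.read_state(): the state, without advancing time (a new reading comes with each control period).
- vision.camera(name): name is "scene" or "top"; returns (picture, depth): 400x640x3 uint8, blue, green, red; 400x640 float32, m along the optical axis (not along the pixel's ray), 0 where there is no reading.
- vision.get_calibration(name): a dict with "camera_matrix" (3x3 intrinsics, pixels), "rvec" (rotation vector, rad) and "tvec" (3), from world to camera coordinates, as OpenCV has them. Camera axes: x right, y down, z forward; pixel columns grow to the right and rows downward; lengths in m; the calibration is good to about 2 mm. A picture is of the moment at which its call begins. get_calibration takes no time and is no camera call.
- close_job(): hands the job in, once; it reports no verdict.
The state is a dict: "time": time; "joint_positions": joint angles; "joint_vel": joint speeds; "joint_torque": joint torques, N m; "ee_pos": TCP position; "eef_rot": TCP orientation; "ft_force": force on the tool from outside, world axes, zero at the start; "torque": the same for the moment, N m; "width": finger opening in m.
Only numpy, scipy, OpenCV 4.12 (cv2) and the standard library are available. Lean on these libraries where they do the work, as an engineer would, in place of code of your own. Each camera call takes 0.05 s, during which the arm holds its last target. There are 200 camera calls.

## Task

A brass weight has been left on the pan of the laboratory balance. Lift it off and stand it upright in the empty blue-lined bay of its wooden weight tray; then lay the pale bone (not the dark antler or the pottery sherd beside it) flat in the middle of the balance pan, ready to be weighed. Set both down gently, without letting them drop.

Things in the scene. Friction and masses are not known exactly. Their poses are not given: they have to be found in the camera images.
- weight_center (a point): The brass weight left standing on the balance pan: an upright round body, 38 mm in diameter and 46 mm high, with a narrower knob (28 mm in diameter) on top, 66 mm high overall, about 0.5 kg. The point is on its axis, half-way up (33 mm above its underside), on the body; z is up along the axis. Any side can be gripped.
- bone_center (a point): The pale cream bone: 124 mm long, round shaft 26 mm in diameter (46 mm of it free) flaring to knobbly ends 52 to 56 mm wide, 36 mm high; about 0.14 kg; on a dark teal mat 4 mm thick, in a row with two other finds about 105 mm apart (dark brown antler, flat reddish sherd). The point is its centre, 18 mm above its underside; x along the shaft, y across it (grip along y), z up.
- pan (a point): The balance (light grey housing, dark display at the end nearer the robot, fixed): the centre of the top face of its rigid square steel pan, 170 x 170 mm, 70 mm above the table, the highest part of the balance. x points away from the display, y along the pan's other edge, z up.
- tray_bay (a point): The shallow wooden weight tray, 160 x 120 mm, fixed: the centre of the floor of its empty blue-lined bay, 110 x 110 mm, 6 mm above the table. Rims stand 8 mm above that floor. On the bay's +x side a wooden block holds three small brass weights that stay there, up to 26 mm above the floor. y runs along the block, z up.
Things that resemble listed ones, but are neither listed nor needed, are in the scene too. What is meant by the part that bears bone_center is not green, and is the smaller of those in its own colour.

How it is judged:
By the outcome, as a careful person would: the job done as asked, in the order asked, and still so for the second after the job is handed in, with the robot touching nothing.
It also fails if it takes over 64 s, if anything falls off the work surface, if the arm or the gripper's body presses on something with over 40 N, if the wrist force passes 120 N, or if a joint passes its speed limit or range.

## Working session

There is one attempt and no reset: what is moved stays moved. The work goes in short steps, Python scripts to look and compute and a shell command to move; the robot and the scene stay as the last step left them, time stands still between calls to the robot, and variables do not carry over. Pictures are saved under pics/ and viewed, about 8 in all and at most 12, crops included, and the job is handed in when it is done.

```bash
mkdir -p pics
cat > h.py <<'E'
import numpy as np, cv2
from bench import r, vision, close_job
from scipy.spatial.transform import Rotation as R
def cal(n):
    c=vision.get_calibration(n); K=np.array(c["camera_matrix"],float)
    return K,cv2.Rodrigues(np.array(c["rvec"],float))[0],np.array(c["tvec"],float).reshape(3)
def ray(n,uv,z):
    K,Rm,t=cal(n); C=-Rm.T@t; d=Rm.T@np.linalg.inv(K)@np.array([uv[0],uv[1],1.])
    return C+d*(z-C[2])/d[2]
def cloud(n,D):
    K,Rm,t=cal(n); v,u=np.mgrid[:400,:640]
    P=np.stack([(u-K[0,2])/K[0,0]*D,(v-K[1,2])/K[1,1]*D,D],-1)
    return (P-t)@Rm
def goto(pos,yaw=None,q=None):
    """shift and turn in pendant units from the measured pose"""
    s=r.read_state(); A=R.from_quat(s["eef_rot"]); 
    d=A.inv().apply(np.array(pos)-s["ee_pos"])/0.25
    return d
E
python3 - <<'E'
from h import *
for n in("top","scene"):
    p,d=vision.camera(n); cv2.imwrite(f"pics/{n}0.png",p); np.save(f"{n}0.npy",d)
    K,Rm,t=cal(n); print(n,-Rm.T@t,K[0,0])
s=r.read_state(); print(s); print(R.from_quat(s["eef_rot"]).as_matrix().round(3))
E
```

```text
top [0.24825391 0.12965595 1.1576984 ] 427.73538928125475
scene [ 0.98115458 -0.07389212  0.97439395] 399.09240208479434
{'time': 0.1, 'joint_positions': array([-1.22460852,  0.33279571, -0.06471595,  1.46083783,  0.02160798,
        1.34990968, -0.08850193]), 'joint_vel': array([-0.00037583, -0.00141444, -0.00029509, -0.0008978 ,  0.00164312,
       -0.00040231, -0.00169743]), 'joint_torque': array([ 1.28244723e-03, -6.24548149e+01,  2.42630969e-02, -3.90715671e+01,
       -6.14290335e-02,  3.66709905e-02,  4.65778839e-05]), 'ee_pos': array([0.2251767 , 0.5826607 , 0.22185096]), 'eef_rot': array([ 0.12919737,  0.69518227, -0.13007626,  0.69506102]), 'ft_force': array([ 0.03666463, -0.36434185,  0.43001502]), 'torque': array([ 0.01489359, -0.00340317, -0.02605409]), 'width': 0.086683067511484}
[[-0.     0.36   0.933]
 [-0.001  0.933 -0.36 ]
 [-1.    -0.001  0.   ]]
```

View pics/top0.png

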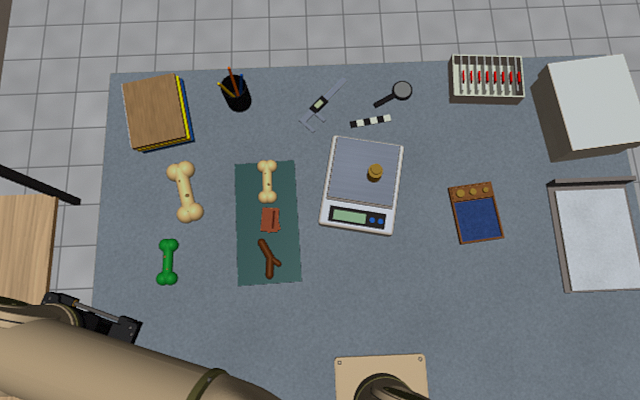

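View pics/scene0.png

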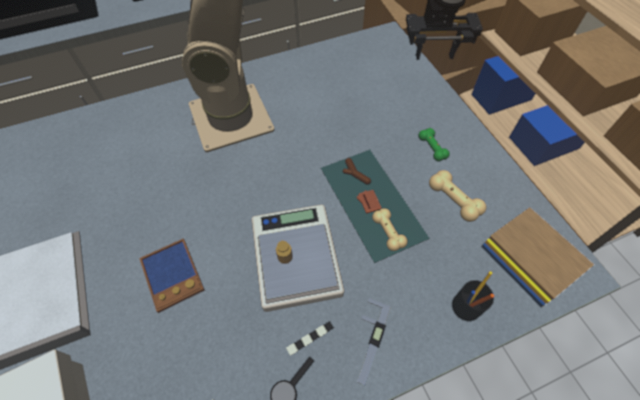

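In the top view:
- **Bone candidates:** the small cream bone on the teal mat at (267,181), a larger cream bone off the mat at (184,192), and a green one at (167,262). I choose (267,181): it is not green, and it is the smaller of the two cream ones.
- **Weight:** the brass weight on the pan is at (375,172). The small brass weights in the tray block, near (473,190), stay there.
- **Pan, bay and antler:** the pan centre is near (366,171), the bay near (478,218), and the antler at (269,258).

```bash
cat > meas.py <<'E'
from h import *
def run(top,scene,dt,ds,tag):
    hsv=cv2.cvtColor(top,cv2.COLOR_BGR2HSV); P=cloud("top",dt)
    out={}
    def blob(m,win):
        M=np.zeros((400,640),np.uint8);x0,y0,x1,y1=win
        M[y0:y1,x0:x1]=m[y0:y1,x0:x1]
        n,l,s,c=cv2.connectedComponentsWithStats(M); k=1+np.argmax(s[1:,4]); return (l==k)
    def rect(mask,z,name):
        c=max(cv2.findContours(mask.astype(np.uint8),0,1)[0],key=cv2.contourArea)[:,0]
        w=np.array([ray("top",p,z)[:2] for p in c],np.float32)
        b=cv2.minAreaRect(w); e=cv2.boxPoints(b); print(name,"c",np.round(b[0],4),"size",np.round(b[1],4),"ang",round(b[2],2),"px",mask.sum(), "medz",np.round(np.percentile(P[...,2][mask],[10,50,95]),4)); 
        for i in (0,1): d=e[i+1]-e[i]; print("   edge",np.round(np.linalg.norm(d),4),np.round(np.degrees(np.arctan2(d[1],d[0])),2))
    H,S,V=hsv[...,0],hsv[...,1],hsv[...,2]
    rect(blob(((H>12)&(H<32)&(S>60)&(V>140)).astype(np.uint8),(240,150,300,210)),.022,"bone")
    rect(blob(((H>12)&(H<32)&(S>110)).astype(np.uint8),(325,140,400,205)),.11,"weight")
    rect(blob(((H>105)&(H<130)&(S>120)).astype(np.uint8),(440,175,510,250)),.006,"bay")
    z=P[...,2]; rect(blob(((z>.064)&(z<.078)).astype(np.uint8),(310,125,415,240)),.07,"pan")
if __name__=="__main__":
    t=cv2.imread("pics/top0.png"); s=cv2.imread("pics/scene0.png")
    run(t,s,np.load("top0.npy"),np.load("scene0.npy"),"0")
    a=cv2.resize(t[145:215,220:320],None,fx=4,fy=4,interpolation=2); b=cv2.resize(t[130:240,310:410],None,fx=4,fy=4,interpolation=2)
    c=np.zeros((440,800,3),np.uint8); c[:280,:400]=a; c[:,400:]=b; cv2.imwrite("pics/crop0.png",c)
    for n,D in(("scene","scene0.npy"),):
        d=np.load(D);P=cloud(n,d);hs=cv2.cvtColor(s,cv2.COLOR_BGR2HSV)
        m=(hs[...,0]>12)&(hs[...,0]<32)&(hs[...,1]>110); 
        w=np.zeros_like(m);w[235:270,270:300]=m[235:270,270:300]; print("scene weight",P[w].mean(0).round(3),np.percentile(P[w],[2,98],axis=0).round(3))
        w=np.zeros_like(m);mm=(hs[...,0]>12)&(hs[...,0]<32)&(hs[...,1]>60)&(hs[...,2]>140);w[200:255,365:412]=mm[200:255,365:412]; print("scene bone",P[w].mean(0).round(3),np.percentile(P[w],[2,98],axis=0).round(3))
    P=cloud("top",np.load("top0.npy"));h=cv2.cvtColor(t,cv2.COLOR_BGR2HSV);m=(P[...,2]>.12)&(P[...,2]<.15);w=np.zeros_like(m);w[150:195,350:395]=m[150:195,350:395];print("knob top",P[w].mean(0).round(4),np.percentile(P[w],[2,98],axis=0).round(3),w.sum())
E
python3 meas.py
```

```text
bone c [0.586  0.2782] size [0.0474 0.1185] ang 89.12 px 440 medz [0.0299 0.0343 0.0402]
   edge 0.1185 -0.88
   edge 0.0474 89.12
weight c [ 0.5693 -0.0101] size [0.0339 0.0484] ang 68.73 px 210 medz [0.0952 0.1189 0.1365]
   edge 0.0484 -21.27
   edge 0.0339 68.73
bay c [ 0.4556 -0.2963] size [0.1064 0.106 ] ang 5.85 px 1475 medz [0.0027 0.0056 0.0092]
   edge 0.106 -84.15
   edge 0.1064 5.85
pan c [0.5877 0.0141] size [0.1693 0.17  ] ang 78.36 px 3651 medz [0.0669 0.0695 0.073 ]
   edge 0.17 -11.64
   edge 0.1693 78.36
scene weight [ 0.581 -0.012  0.132] [[ 0.566 -0.026  0.114]
 [ 0.59   0.003  0.138]]
scene bone [0.589 0.275 0.036] [[0.531 0.255 0.028]
 [0.641 0.298 0.041]]
knob top [ 0.5708 -0.0095  0.1336] [[ 0.558 -0.021  0.127]
 [ 0.584  0.004  0.137]] 99
```

View pics/crop0.png

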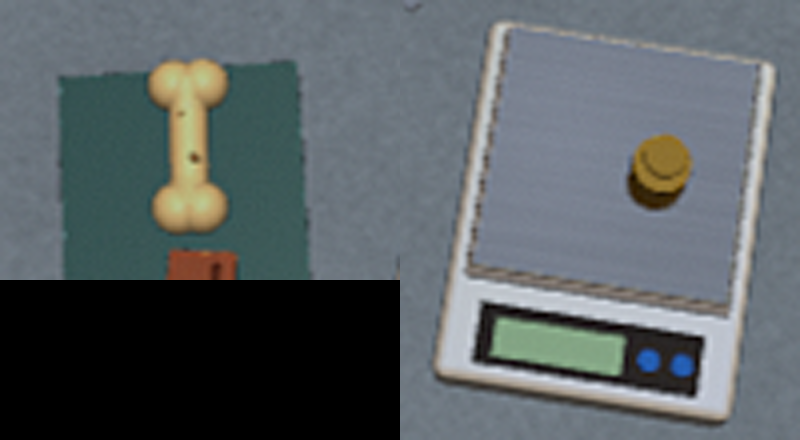

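The crop confirms the small cream bone (top-view pixel 267,181) as the target. It also shows the weight standing upright on the pan at (375,172). Next I plan the approach.

```bash
cat >> h.py <<'E'
def plan(x,y,z,yaw):
    """shift/turn in pendant units to a tool-down pose, jaws along yaw (deg)"""
    s=r.read_state(); A=R.from_quat(s["eef_rot"]); a=np.radians(yaw)
    T=R.from_matrix(np.array([[0,0,-1],[np.cos(a),np.sin(a),0],[np.sin(a),-np.cos(a),0]]).T)
    print("shift",np.round(A.inv().apply(np.array([x,y,z])-s["ee_pos"])/.25,3),"turn",np.round((A.inv()*T).as_rotvec()/1.5,3),
      "now",s["ee_pos"].round(4),"yaw",round(float(np.degrees(np.arctan2(*A.as_matrix()[[1,0],1]))),2),"w",round(s["width"],4),"F",s["ft_force"].round(1),"t",s["time"])
E
python3 -c "
from h import *
plan(.40,.28,.23,35); plan(.571,-.01,.23,0)"
```

```text
shift [-0.031 -0.877  1.089] turn [0.394 0.    0.001] now [0.2252 0.5827 0.2219] yaw 68.87 w 0.0867 F [ 0.  -0.4  0.4] t 0.1
shift [-0.03  -1.713  2.145] turn [0.801 0.001 0.001] now [0.2252 0.5827 0.2219] yaw 68.87 w 0.0867 F [ 0.  -0.4  0.4] t 0.1
```

```bash
python3 -m pendant '-0.03 -0.8 1 0.4 0 0;-0.03 -0.8 1 0.4 0 0;-0.03 -0.8 1 0.4 0 0;-0.03 -0.8 1 0.4 0 0;-0.03 -0.8 1 0.4 0 0;-0.03 -0.8 1 0.4 0 0;-0.03 -0.8 1 0.4 0 0;-0.03 -0.8 1 0.4 0 0' 1 40; python3 -c "
from h import *
plan(.571,-.01,.23,0)"
```

```text
time: 0.9
ee_pos: [0.3883, 0.303, 0.2301]
eef_rot: [0.331, 0.625, -0.331, 0.625]
ft_force: [-0.6, 0.0, 0.0]
width: 0.0871
shift [ 1.000e-03 -9.800e-02  1.446e+00] turn [ 0.397  0.    -0.   ] now [0.3883 0.303  0.2301] yaw 34.16 w 0.0871 F [-0.6  0.   0. ] t 0.9
```

```bash
python3 -m pendant '0 -0.07 1 0.4 0 0;0 -0.07 1 0.4 0 0;0 -0.07 1 0.4 0 0;0 -0.07 1 0.4 0 0;0 -0.07 1 0.4 0 0;0 -0.07 1 0.4 0 0;0 -0.07 1 0.4 0 0;0 -0.07 1 0.4 0 0' ; python3 -c "
from h import *
plan(.571,-.01,.17,0)"
```

```text
time: 1.7
ee_pos: [0.513, 0.0923, 0.2297]
eef_rot: [0.499, 0.501, -0.499, 0.501]
ft_force: [-0.4, 0.5, 0.1]
width: 0.0868
shift [0.238 0.23  0.41 ] turn [ 0.003 -0.     0.001] now [0.513  0.0923 0.2297] yaw 0.26 w 0.0868 F [-0.4  0.5  0.1] t 1.7
```

```bash
python3 -m pendant '0 0.23 0.41 0 0 0;0 0.23 0.41 0 0 0;0 0.23 0.41 0 0 0;0.2 0.23 0.41 0 0 0;0.24 0.23 0.41 0 0 0;0.24 0.23 0.41 0 0 0;0.24 0.23 0.41 0 0 0'
python3 - <<'E'
from h import *
plan(.571,-.01,.083,0)
a,_=vision.camera("top"); b,_=vision.camera("scene")
c=np.hstack([cv2.resize(a[120:240,310:430],(400,400)),cv2.resize(b[190:310,230:350],(400,400))]); cv2.imwrite("pics/pre.png",c)
E
```

```text
time: 2.4
ee_pos: [0.5716, -0.0105, 0.1714]
eef_rot: [0.499, 0.501, -0.499, 0.501]
ft_force: [-0.1, -0.3, 1.0]
width: 0.0868
shift [ 0.354 -0.003 -0.002] turn [ 0.003 -0.    -0.001] now [ 0.5716 -0.0105  0.1714] yaw 0.24 w 0.0868 F [-0.1 -0.3  1. ] t 2.4
```

View pics/pre.png

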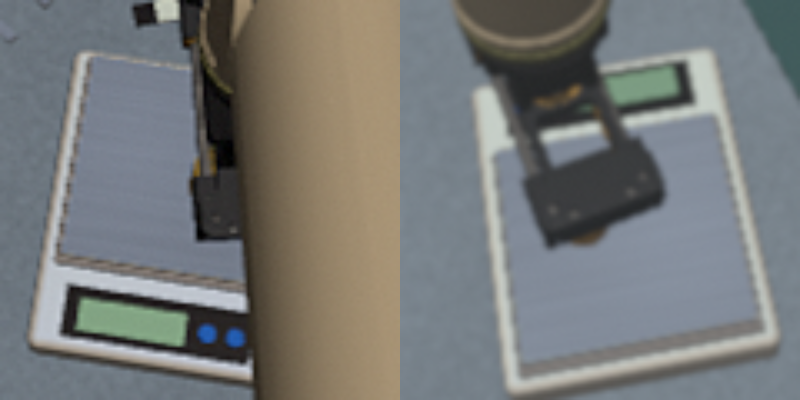

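The gripper hides the weight in both crops. In the scene crop the weight just shows below the finger, about mid-jaw at (588,238), so the alignment fits. I descend and grip.

```bash
python3 -m pendant '0.07 0 0 0 0 0;0.14 0 0 0 0 0;0.21 0 0 0 0 0;0.28 0 0 0 0 0;0.33 0 0 0 0 0;0.355 0 0 0 0 0;0.355 0 0 0 0 0'; python3 -m pendant '0 0 0 0 0 0;0 0 0 0 0 0;0 0 0 0 0 0;0 0 0 0 0 0;0 0 0 0 0 0;0 0 0 0 0 0;0 0 0 0 0 0;0 0 0 0 0 0' -1 40
```

```text
time: 3.2
ee_pos: [0.5712, -0.0118, 0.0813]
eef_rot: [0.499, 0.501, -0.499, 0.5]
ft_force: [-0.5, 0.2, -0.4]
width: 0.087
time: 4.0
ee_pos: [0.5716, -0.012, 0.0814]
eef_rot: [0.5, 0.5, -0.499, 0.501]
ft_force: [1.4, -0.5, -0.2]
width: 0.0373
```

```bash
python3 -m pendant '-0.02 0 0 0 0 0;-0.06 0 0 0 0 0;-0.12 0 0 0 0 0;-0.2 0 0 0 0 0;-0.28 0 0 0 0 0;-0.34 0 0 0 0 0;-0.36 0 0 0 0 0;-0.36 0 0 0 0 0'; python3 -c "
from h import *
plan(.4556,-.2963,.15,-36)"
```

```text
time: 4.8
ee_pos: [0.5715, -0.012, 0.172]
eef_rot: [0.5, 0.5, -0.499, 0.501]
ft_force: [0.3, -0.4, -4.9]
width: 0.037
shift [ 0.087 -0.466  1.136] turn [ 0.42  -0.001 -0.001] now [ 0.5715 -0.012   0.172 ] yaw 0.11 w 0.037 F [ 0.3 -0.4 -4.9] t 4.8
```

```bash
python3 -m pendant '0 -0.05 0.1 0.05 0 0;0 -0.1 0.25 0.1 0 0;0 -0.17 0.4 0.15 0 0;0 -0.23 0.55 0.2 0 0;0 -0.3 0.7 0.25 0 0;0 -0.36 0.85 0.3 0 0;0 -0.42 0.95 0.35 0 0;0 -0.46 1 0.4 0 0';  python3 -c "
from h import *
plan(.4556,-.2963,.10,-36)"
```

```text
time: 5.6
ee_pos: [0.4546, -0.2647, 0.1707]
eef_rot: [-0.626, -0.328, 0.627, -0.328]
ft_force: [0.2, 0.2, -5.7]
width: 0.037
shift [0.283 0.075 0.101] turn [0.015 0.001 0.001] now [ 0.4546 -0.2647  0.1707] yaw -34.69 w 0.037 F [ 0.2  0.2 -5.7] t 5.6
```

```bash
python3 -m pendant '0 0.04 0.05 0 0 0;0 0.075 0.1 0 0 0;0.1 0.075 0.1 0 0 0;0.2 0.075 0.1 0 0 0;0.3 0.075 0.1 0 0 0;0.4 0.075 0.1 0 0 0;0.5 0.075 0.1 0 0 0;0.5 0.075 0.1 0 0 0';  python3 - <<'E'
from h import *
plan(.4556,-.2963,.019,-34.7)
b,_=vision.camera("scene"); cv2.imwrite("pics/bay.png",cv2.resize(b[210:330,90:270],(750,500)))
E
```

```text
time: 6.4
ee_pos: [0.4559, -0.2917, 0.0429]
eef_rot: [-0.624, -0.332, 0.627, -0.329]
ft_force: [-0.6, 0.3, -4.8]
width: 0.0376
shift [0.095 0.01  0.016] turn [0.005 0.001 0.004] now [ 0.4559 -0.2917  0.0429] yaw -34.28 w 0.0376 F [-0.6  0.3 -4.8] t 6.4
```

View pics/bay.png

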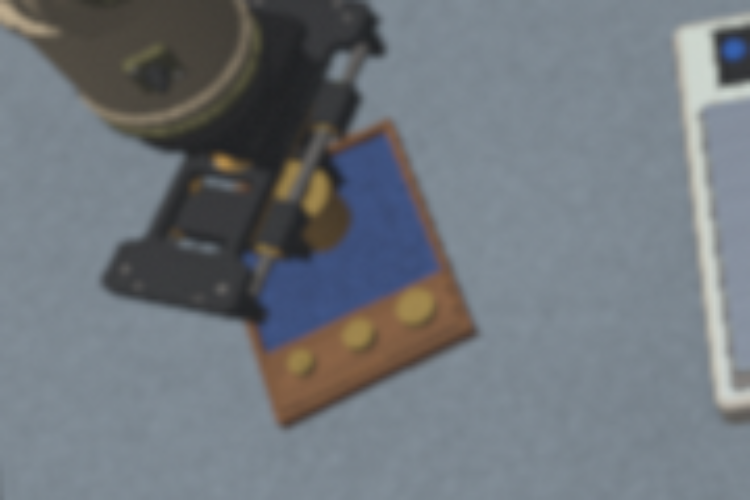

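The weight is at crop (320,215), upright over the bay and clear of the block at (360,335). I lower it slowly.

```bash
python3 -m pendant '0.02 0.01 0.01 0 0 0;0.04 0.01 0.015 0 0 0;0.06 0.01 0.015 0 0 0;0.075 0.01 0.015 0 0 0;0.085 0.01 0.015 0 0 0;0.09 0.01 0.015 0 0 0;0.09 0.01 0.015 0 0 0'; python3 -m pendant '0.002 0 0 0 0 0;0.004 0 0 0 0 0;0.006 0 0 0 0 0;0.006 0 0 0 0 0'
```

```text
time: 7.15
ee_pos: [0.4581, -0.2979, 0.0237]
eef_rot: [-0.625, -0.331, 0.625, -0.33]
ft_force: [0.0, -0.0, -4.6]
width: 0.037
time: 7.55
ee_pos: [0.4581, -0.2979, 0.0222]
eef_rot: [0.625, 0.331, -0.625, 0.331]
ft_force: [-0.4, -0.1, -3.8]
width: 0.0374
```

```bash
python3 -m pendant '0.003 0 0 0 0 0;0.006 0 0 0 0 0;0.009 0 0 0 0 0;0.012 0 0 0 0 0;0.012 0 0 0 0 0'; python3 -m pendant '0.002 0 0 0 0 0;0.004 0 0 0 0 0;0.006 0 0 0 0 0;0.006 0 0 0 0 0'
```

```text
time: 8.05
ee_pos: [0.4581, -0.2979, 0.0191]
eef_rot: [-0.625, -0.331, 0.625, -0.33]
ft_force: [0.4, 0.3, -4.6]
width: 0.0368
time: 8.45
ee_pos: [0.4581, -0.2979, 0.0177]
eef_rot: [-0.625, -0.331, 0.625, -0.331]
ft_force: [0.0, -0.6, -3.9]
width: 0.0371
```

```bash
python3 -m pendant '0.002 0 0 0 0 0;0.004 0 0 0 0 0;0.004 0 0 0 0 0;0.004 0 0 0 0 0'; python3 -m pendant '0.002 0 0 0 0 0;0.004 0 0 0 0 0;0.004 0 0 0 0 0'
```

```text
time: 8.85
ee_pos: [0.4581, -0.2979, 0.0167]
eef_rot: [-0.625, -0.331, 0.625, -0.33]
ft_force: [-0.4, 0.2, -4.2]
width: 0.0373
time: 9.15
ee_pos: [0.4582, -0.298, 0.0163]
eef_rot: [0.625, 0.331, -0.625, 0.33]
ft_force: [-2.3, 2.0, 5.2]
width: 0.0372
```

Contact: the force changed from -4 N to +5 N. I open partway, then retreat upward.

```bash
python3 -m pendant '0 0 0 0 0 0;0 0 0 0 0 0;0 0 0 0 0 0;0 0 0 0 0 0;0 0 0 0 0 0' 0.4; python3 -m pendant '-0.05 0 0 0 0 0;-0.12 0 0 0 0 0;-0.25 0 0 0 0 0;-0.4 0 0 0 0 0;-0.58 0 0 0 0 0;-0.76 0 0 0 0 0;-0.85 0 0 0 0 0;-0.9 0 0 0 0 0'; python3 -c "
from h import *
plan(.586,.15,.22,45);plan(.586,.278,.15,89.1)"
```

```text
time: 9.65
ee_pos: [0.4582, -0.298, 0.0157]
eef_rot: [0.625, 0.331, -0.625, 0.331]
ft_force: [-0.1, -0.2, 0.6]
width: 0.0597
time: 10.45
ee_pos: [0.4586, -0.2986, 0.2438]
eef_rot: [0.626, 0.33, -0.624, 0.331]
ft_force: [0.4, 0.1, -0.9]
width: 0.0607
shift [ 0.096 -0.59  -1.77 ] turn [-0.923  0.001 -0.003] now [ 0.4586 -0.2986  0.2438] yaw -34.29 w 0.0607 F [ 0.4  0.1 -0.9] t 10.45
shift [ 0.375 -0.88  -2.192] turn [-1.436  0.002 -0.002] now [ 0.4586 -0.2986  0.2438] yaw -34.29 w 0.0607 F [ 0.4  0.1 -0.9] t 10.45
```

```bash
python3 -m pendant '0 -0.05 -0.15 -0.1 0 0;0 -0.1 -0.3 -0.2 0 0;0 -0.15 -0.5 -0.3 0 0;0 -0.2 -0.65 -0.4 0 0;0 -0.25 -0.8 -0.5 0 0;0 -0.3 -0.95 -0.6 0 0;0 -0.3 -1 -0.7 0 0;0 -0.3 -1 -0.75 0 0' 1; python3 -c "
from h import *
plan(.586,.15,.22,70);plan(.586,.278,.15,89.1)"
```

```text
time: 11.25
ee_pos: [0.537, -0.0463, 0.2399]
eef_rot: [0.349, 0.615, -0.35, 0.614]
ft_force: [-0.2, -0.5, 1.0]
width: 0.0865
shift [ 0.079  0.57  -0.574] turn [-0.456 -0.001  0.001] now [ 0.537  -0.0463  0.2399] yaw 30.77 w 0.0865 F [-0.2 -0.5  1. ] t 11.25
shift [ 0.359  0.832 -1.014] turn [-0.679 -0.001  0.001] now [ 0.537  -0.0463  0.2399] yaw 30.77 w 0.0865 F [-0.2 -0.5  1. ] t 11.25
```

```bash
python3 -m pendant '0 0.1 -0.1 -0.1 0 0;0 0.22 -0.25 -0.2 0 0;0 0.35 -0.4 -0.3 0 0;0 0.48 -0.55 -0.4 0 0;0 0.6 -0.7 -0.5 0 0;0 0.7 -0.85 -0.6 0 0;0 0.78 -0.95 -0.66 0 0;0 0.82 -1 -0.68 0 0'
python3 - <<'E'
from h import *
t,d=vision.camera("top"); s,e=vision.camera("scene")
cv2.imwrite("pics/mid.png",np.hstack([cv2.resize(t[160:260,420:520],(400,400)),cv2.resize(s[170:270,340:440],(400,400))]))
P=cloud("top",d);m=(P[...,2]>.058)&(P[...,2]<.09);w=np.zeros_like(m);w[170:260,430:520]=m[170:260,430:520];print("weight top",P[w].mean(0).round(4),w.sum())
plan(.586,.278,.08,89.1)
E
```

```text
time: 12.05
ee_pos: [0.5873, 0.2734, 0.2395]
eef_rot: [0.006, 0.708, -0.006, 0.706]
ft_force: [-0.3, 0.6, -0.4]
width: 0.0872
weight top [ 0.4577 -0.2947  0.069 ] 94
shift [ 0.639  0.026 -0.007] turn [-0.004 -0.001  0.   ] now [0.5877 0.2716 0.2397] yaw 88.72 w 0.087 F [-0.3 -0.4  0.1] t 12.15
```

View pics/mid.png

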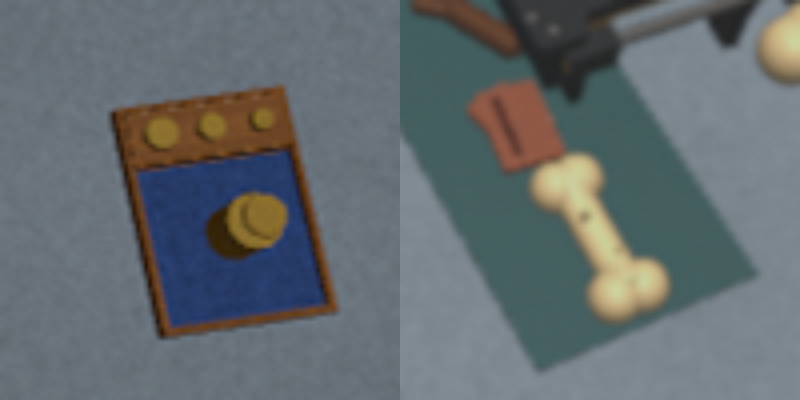

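The weight stands upright inside the bay (left crop, 255,225), clear of the walls and block. The bone is undisturbed (right crop, 597,240). I descend on the bone.

```bash
python3 -m pendant '0.08 0.02 0 0 0 0;0.2 0.026 -0.007 0 0 0;0.35 0.026 -0.007 0 0 0;0.5 0.026 -0.007 0 0 0;0.6 0.026 -0.007 0 0 0;0.64 0.026 -0.007 0 0 0;0.64 0.026 -0.007 0 0 0'
python3 - <<'E'
from h import *
plan(.586,.278,.009,89.1)
s,e=vision.camera("scene"); cv2.imwrite("pics/bone1.png",cv2.resize(s[170:270,340:440],(500,500)))
E
```

```text
time: 12.85
ee_pos: [0.5866, 0.2743, 0.0801]
eef_rot: [0.009, 0.708, -0.01, 0.707]
ft_force: [0.4, -0.8, 0.4]
width: 0.0871
shift [ 0.284  0.015 -0.003] turn [-0.008 -0.001  0.001] now [0.5866 0.2743 0.0801] yaw 88.44 w 0.0871 F [ 0.4 -0.8  0.4] t 12.85
```

View pics/bone1.png

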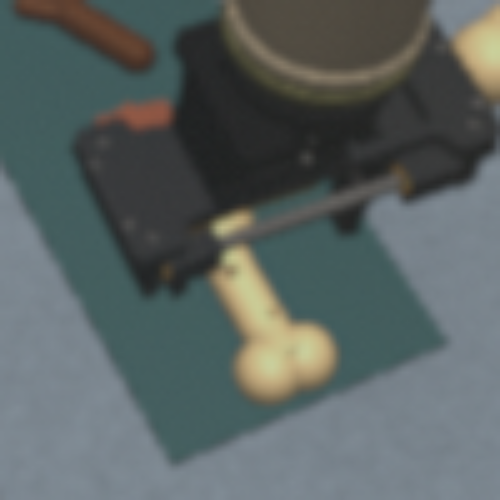

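The shaft runs between the fingers at crop (255,285), with both tips clear of the bone and sherd. I lower and grip.

```bash
python3 -m pendant '0.05 0.015 -0.003 0 0 0;0.11 0.015 -0.003 0 0 0;0.17 0.015 -0.003 0 0 0;0.22 0.015 -0.003 0 0 0;0.26 0.015 -0.003 0 0 0;0.28 0.015 -0.003 0 0 0;0.28 0.015 -0.003 0 0 0'; python3 -m pendant '0 0 0 0 0 0;0 0 0 0 0 0;0 0 0 0 0 0;0 0 0 0 0 0;0 0 0 0 0 0;0 0 0 0 0 0;0 0 0 0 0 0;0 0 0 0 0 0' -1 20
```

```text
time: 13.6
ee_pos: [0.5857, 0.2801, 0.0099]
eef_rot: [0.008, 0.707, -0.009, 0.707]
ft_force: [-0.5, -1.2, -0.3]
width: 0.0873
time: 14.4
ee_pos: [0.5861, 0.2804, 0.0108]
eef_rot: [0.008, 0.707, -0.008, 0.707]
ft_force: [0.1, 0.8, 0.3]
width: 0.0308
```

```bash
python3 -m pendant '0 0 0 0 0 0;0 0 0 0 0 0;0 0 0 0 0 0;0 0 0 0 0 0'; python3 -m pendant '-0.03 0 0 0 0 0;-0.08 0 0 0 0 0;-0.15 0 0 0 0 0;-0.25 0 0 0 0 0;-0.37 0 0 0 0 0;-0.5 0 0 0 0 0;-0.58 0 0 0 0 0;-0.6 0 0 0 0 0'
python3 - <<'E'
from h import *
s,e=vision.camera("scene"); cv2.imwrite("pics/bone2.png",cv2.resize(s[150:270,320:440],(500,500)))
plan(.5877,.0141,.16,78.4)
E
```

```text
time: 14.8
ee_pos: [0.5861, 0.2803, 0.0108]
eef_rot: [0.008, 0.707, -0.008, 0.707]
ft_force: [1.6, -0.1, -0.2]
width: 0.0254
time: 15.6
ee_pos: [0.5874, 0.281, 0.1648]
eef_rot: [0.01, 0.705, -0.007, 0.709]
ft_force: [0.3, -0.1, -1.5]
width: 0.0253
shift [ 0.012 -1.067  0.028] turn [ 0.119  0.002 -0.002] now [0.587  0.2808 0.1637] yaw 88.64 w 0.0254 F [ 0.2 -0.  -1.3] t 15.65
```

View pics/bone2.png

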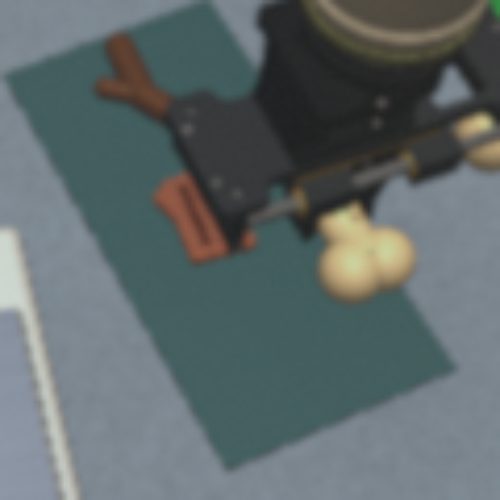

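The bone is off the mat and gripped at the shaft (25.4 mm, -1.4 N). The antler and sherd are undisturbed. I carry it to the pan.

```bash
python3 -m pendant '0 -0.08 0 0 0 0;0 -0.2 0 0.02 0 0;0 -0.35 0 0.04 0 0;0 -0.5 0.01 0.06 0 0;0 -0.65 0.02 0.08 0 0;0 -0.8 0.02 0.1 0 0;0 -0.92 0.03 0.12 0 0;0 -1 0.03 0.12 0 0'
python3 - <<'E'
from h import *
plan(.5877,.0141,.1,78.4)
E
```

```text
time: 16.45
ee_pos: [0.5866, 0.0262, 0.1595]
eef_rot: [0.073, 0.704, -0.074, 0.703]
ft_force: [0.0, -0.6, -1.7]
width: 0.0252
shift [ 0.238 -0.046  0.015] turn [-0.004 -0.001  0.001] now [0.5866 0.0262 0.1595] yaw 78.06 w 0.0252 F [ 0.  -0.6 -1.7] t 16.45
```

```bash
python3 -m pendant '0 -0.03 0.01 0 0 0;0.05 -0.042 0.015 0 0 0;0.12 -0.042 0.015 0 0 0;0.19 -0.042 0.015 0 0 0;0.23 -0.042 0.015 0 0 0;0.24 -0.042 0.015 0 0 0;0.24 -0.042 0.015 0 0 0'
python3 - <<'E'
from h import *
plan(.5877,.0141,.08,78.4)
s,e=vision.camera("scene"); t,d=vision.camera("top")
cv2.imwrite("pics/pan1.png",np.hstack([cv2.resize(t[120:240,310:430],(400,400)),cv2.resize(s[190:310,230:350],(400,400))]))
E
```

```text
time: 17.15
ee_pos: [0.589, 0.0198, 0.1003]
eef_rot: [0.072, 0.704, -0.072, 0.703]
ft_force: [1.1, -0.4, -1.2]
width: 0.0252
shift [ 0.081 -0.023 -0.   ] turn [-0. -0.  0.] now [0.589  0.0198 0.1003] yaw 78.37 w 0.0252 F [ 1.1 -0.4 -1.2] t 17.15
```

View pics/pan1.png

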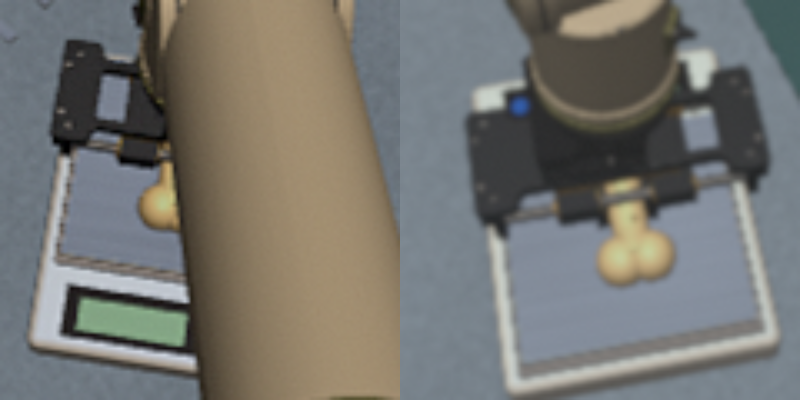

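The bone lies along the pan's axis near its middle, with its visible end at scene crop (637,260). I lower it slowly.

```bash
python3 -m pendant '0.02 -0.01 0 0 0 0;0.04 -0.02 0 0 0 0;0.06 -0.02 0 0 0 0;0.07 -0.02 0 0 0 0;0.075 -0.02 0 0 0 0;0.075 -0.02 0 0 0 0'; python3 -m pendant '0.002 0 0 0 0 0;0.004 0 0 0 0 0;0.006 0 0 0 0 0;0.006 0 0 0 0 0'
```

```text
time: 17.85
ee_pos: [0.5881, 0.0144, 0.0819]
eef_rot: [0.072, 0.704, -0.072, 0.703]
ft_force: [-0.1, 0.3, -1.6]
width: 0.0252
time: 18.25
ee_pos: [0.5882, 0.0143, 0.0805]
eef_rot: [0.072, 0.703, -0.072, 0.703]
ft_force: [-0.4, 0.2, -1.9]
width: 0.0257
```

```bash
python3 -m pendant '0.002 0 0 0 0 0;0.004 0 0 0 0 0;0.006 0 0 0 0 0;0.008 0 0 0 0 0;0.008 0 0 0 0 0'; python3 -m pendant '0.002 0 0 0 0 0;0.004 0 0 0 0 0;0.004 0 0 0 0 0';python3 -m pendant '0.002 0 0 0 0 0;0.004 0 0 0 0 0;0.004 0 0 0 0 0'
```

```text
time: 18.75
ee_pos: [0.5881, 0.0143, 0.0785]
eef_rot: [0.072, 0.703, -0.072, 0.703]
ft_force: [0.3, 0.3, -0.8]
width: 0.0253
time: 19.05
ee_pos: [0.5881, 0.0143, 0.0775]
eef_rot: [0.072, 0.703, -0.072, 0.703]
ft_force: [0.5, -0.0, -1.4]
width: 0.0255
time: 19.35
ee_pos: [0.5882, 0.0143, 0.0767]
eef_rot: [0.072, 0.703, -0.072, 0.703]
ft_force: [-2.0, -0.2, 1.8]
width: 0.0252
```

```bash
python3 -m pendant '0.002 0 0 0 0 0;0.003 0 0 0 0 0;0.003 0 0 0 0 0'
```

```text
time: 19.65
ee_pos: [0.5883, 0.0143, 0.0766]
eef_rot: [0.072, 0.703, -0.072, 0.704]
ft_force: [-4.6, 0.8, 8.8]
width: 0.0256
```

Firm contact at 9 N. I release it and rise straight up.

```bash
python3 -m pendant '0 0 0 0 0 0;0 0 0 0 0 0;0 0 0 0 0 0;0 0 0 0 0 0;0 0 0 0 0 0;0 0 0 0 0 0;0 0 0 0 0 0;0 0 0 0 0 0' 0.7; python3 -m pendant '-0.03 0 0 0 0 0;-0.1 0 0 0 0 0;-0.2 0 0 0 0 0;-0.35 0 0 0 0 0;-0.5 0 0 0 0 0;-0.65 0 0 0 0 0;-0.75 0 0 0 0 0;-0.75 0 0 0 0 0';  python3 -m pendant '0 0.2 0 0 0 0;0 0.4 0 0 0 0;0 0.6 0 0 0 0;0 0.8 0 0 0 0;0 0.95 0 0 0 0;0 1 0 0 0 0;0 1 0 0 0 0;0 1 0 0 0 0'
python3 - <<'E'
from h import *
t,d=vision.camera("top"); s,e=vision.camera("scene")
cv2.imwrite("pics/end.png",np.hstack([cv2.resize(t[110:260,310:520],(420,300)),cv2.resize(s[190:310,130:280+70],(380,207)).repeat(1,0) if 0 else cv2.resize(s[190:310,200:352],(380,300))]))
h=cv2.cvtColor(t,cv2.COLOR_BGR2HSV);m=((h[...,0]>12)&(h[...,0]<32)&(h[...,1]>60)&(h[...,2]>140)).astype(np.uint8);w=np.zeros_like(m);w[140:205,325:400]=m[140:205,325:400]
n,l,st,c=cv2.connectedComponentsWithStats(w);k=1+np.argmax(st[1:,4]);p=np.argwhere(l==k)[:,::-1]
W=np.array([ray("top",q,.088)[:2] for q in p],np.float32);print(cv2.minAreaRect(W)); Z=cloud("top",d)[...,2][l==k];print(np.percentile(Z,[5,50,95]))
P=cloud("top",d)[l==k]; A=np.c_[P[:,:2]-P[:,:2].mean(0),np.ones(len(P))]; print("tilt",np.linalg.lstsq(A,P[:,2],rcond=None)[0])
E
```

```text
time: 20.45
ee_pos: [0.5882, 0.0143, 0.0758]
eef_rot: [0.072, 0.703, -0.072, 0.703]
ft_force: [-0.5, 0.7, 0.2]
width: 0.0726
time: 21.25
ee_pos: [0.5897, 0.0141, 0.268]
eef_rot: [0.073, 0.701, -0.071, 0.706]
ft_force: [0.0, 0.5, -0.5]
width: 0.0739
time: 22.05
ee_pos: [0.639, 0.2572, 0.2631]
eef_rot: [0.072, 0.703, -0.073, 0.703]
ft_force: [0.6, -0.6, 0.4]
width: 0.0739
((0.5881728529930115, 0.010827146470546722), (0.04865891858935356, 0.11720173060894012), 80.06443786621094)
[0.09344675 0.10098257 0.10654429]
tilt [-0.28779355  0.89611582  0.10267584]
```

View pics/end.png

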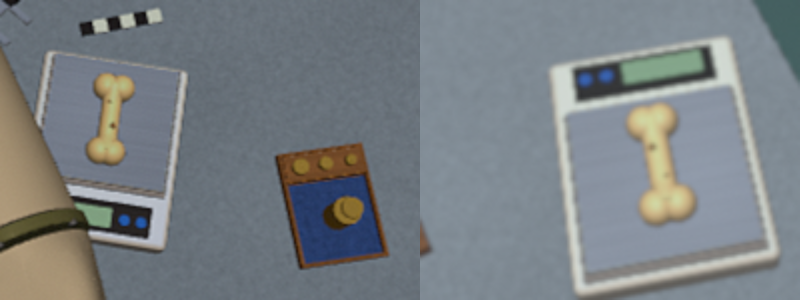

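The bone lies in the middle of the pan (left crop 110,118; right 660,163), and the weight is upright in the bay (347,210). The tilt fit looks spoiled by outliers, so I compare the two ends' heights from both cameras before handing in.

Run:
```python
from h import *
u=np.array([np.cos(np.radians(-10)),np.sin(np.radians(-10))]);v=np.array([-u[1],u[0]])
for n in("top","scene"):
    p,d=vision.camera(n);P=cloud(n,d);h=cv2.cvtColor(p,cv2.COLOR_BGR2HSV)
    q=P[...,:2]-[.588,.0125];a=q@u;b=q@v
    m=(h[...,0]>12)&(h[...,0]<32)&(h[...,1]>60)&(abs(b)<.03)&(P[...,2]>.075)&(P[...,2]<.13)
    for lo,hi in((-.06,-.03),(-.02,.02),(.03,.06)):
        k=m&(a>lo)&(a<hi);print(n,lo,np.percentile(P[k][:,2],[50,90]).round(4),"across",np.median(b[k]).round(4),k.sum())
    k=m&(abs(a)<.08);print(" ends",np.percentile(a[k],[1,99]).round(4))
s=r.read_state();print(s["time"],s["joint_vel"].round(3))
close_job()
```

```text
top -0.06 [0.1017 0.1055] across 0.0017 185
top -0.02 [0.0986 0.1018] across 0.0022 118
top 0.03 [0.1024 0.1065] across 0.0006 154
 ends [-0.0631  0.0539]
scene -0.06 [0.1031 0.1062] across 0.0022 174
scene -0.02 [0.0999 0.1027] across 0.0007 149
scene 0.03 [0.1023 0.1063] across 0.0004 249
 ends [-0.0556  0.0579]
22.25 [-0.004  0.004 -0.007 -0.005 -0.003  0.002 -0.002]
the job is handed in; nothing more can be done
```

I moved the brass weight off the pan and stood it in the blue-lined bay. I then laid the small pale bone from the mat flat in the middle of the pan and handed the job in at about 22 s. `close_job()` reports no verdict.

- **Gentle set-down:** I lowered both objects slowly until the force showed contact, about 5 N for the weight and 9 N for the bone, then released them.
- **Weight:** in the last picture it stands upright inside the bay, clear of the rims and the block. It was set down within about 3 mm of the bay centre.
- **Bone:** both cameras put its two ends at the same height to within 1 mm (about 0.106 m), and its knobs' height matches the expected 36 mm above the pan. It lies within about 5 mm of the pan centre.
- **Robot:** it ended stationary and clear of everything, with the gripper open.
- **Check that disagreed:** my first tilt fit for the bone gave an implausible slope. I put this down to stray points in the colour mask and did not confirm that. The end-by-end heights from both cameras contradict it.

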